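# Find the worn bearing by rocking its shaft and tag it with the reject collar

### The job

One of the three bearings bolted to the plate is worn: its shaft has free play from side to side, while the sound ones give only a little, springily. Going from the left bearing to the right one, rock every shaft along the row, first to the right and then to the left, pressing with about 5 N near its top and never more than about 12 N; then slip the loose steel reject collar over the shaft of the worn bearing so that it sits flat on the housing, and let go. Leave the vial, the beaker and the brass-coloured weight where they are.

Things in the scene. Friction and masses are not known exactly. Their poses are not given: they have to be found in the camera images.
- mount_plate: fixed aluminium plate, 80 x 300 x 10 mm; origin at the centre of its underside, x away from the robot, y along the row from the right bearing to the left one. It carries three bearings that look alike, 100 mm apart along y: foot 56 x 56 mm, grey round housing 44 mm across with its flat top 52 mm above the bench, upright steel shaft 12 mm thick, its top 102 mm above the bench.
- station_left (a point): shaft top of the left (+y) bearing when exactly upright: a point fixed to the plate on the bearing's axis, 102 mm above the bench (it does not follow the real shaft). Axes as the plate's. Each shaft tilts only along the row, about a pivot 35 mm above the bench.
- station_middle (a point): shaft top of the middle bearing when exactly upright: a point fixed to the plate on the bearing's axis, 102 mm above the bench (it does not follow the real shaft). Axes as the plate's. A sound shaft springs: 15 N m/rad about the pivot (0.5 to 1.5 mm of give for 5 N in its upper half), and comes back upright.
- station_right (a point): shaft top of the right (-y) bearing when exactly upright: a point fixed to the plate on the bearing's axis, 102 mm above the bench (it does not follow the real shaft). Axes as the plate's. The worn shaft swings freely 0.1 rad (5 to 6 mm near its top) to each side of upright, then meets the same spring; slight friction (0.02 N m) keeps it where it is left, but a flick flings it on. At the start it is about upright.
- collar_center (a point): centre (half-way up) of the reject collar: a loose plain dark steel sleeve standing upright on the bench in front of the plate, 36 mm outer diameter, 20 mm bore right through, 30 mm high, 0.12 kg; z is its axis. Seated on a housing, its centre is 67 mm above the bench and the shaft stands 20 mm out of its top.
- vial_1_center (a point): centre of a small screw-capped vial standing on the bench, 27 mm diameter, 58 mm high; bystander.
- beaker_center (a point): centre of a glass beaker standing on the bench, 54 mm diameter, 70 mm high; bystander.
- cal_weight_center (a point): centre of a brass-coloured weight standing on the bench, 23 mm diameter, 48 mm high; bystander.
Things that resemble listed ones, but are neither listed nor needed, are in the scene too. Of the things shaped like the part that bears collar_center, the dark steel one is meant.

How it is judged:
By the outcome, as a careful person would: the job done as asked, in the order asked, and still so for the second after the job is handed in, with the robot touching nothing.
It also fails if it takes over 67 s, if anything falls off the work surface, if the arm or the gripper's body presses on something with over 40 N, if the wrist force passes 120 N, or if a joint passes its speed limit or range.

### The arm

A 6-joint arm with a two-finger parallel gripper is mounted at the origin on a cart in front of the work surface, level with it; the furniture and walls round the work are solid. World frame = base frame: x ahead of the robot, y to its left, z up, the work surface at z = 0. Lengths are in mm, angles in rad, forces in N, time in s.
With the tool pointing down it reaches from about 400 to 925 mm from the base axis. Payload 3.4 kg.
Tool frame: the origin (TCP) lies between the finger pads; the fingertips stand 25 mm ahead of it and the grasp point (between the pads) lies 6 mm ahead of it; z points along the fingers, x is the direction in which the jaws open and shut, and the axes are right-handed (so a half turn about z gives the same grasp; the last joint's range is limited). The gripper opens to 85 mm and grips with 20 to 120 N. Pads are 22 mm wide; open, the fingers measure 114 mm over their backs; the gripper's body (76 mm by 85 mm) begins 54 mm behind the grasp point. The pads swing forward as they close: fully open they stand 13 mm farther back than shut.
Start: joints at [-1.381, 0.307, 1.506, -0, 1.328, -0.073], TCP at [149.352, -555.27, 256.305] pointing down, gripper open.
Joint ranges: [-3.12, 3.12], [-1.05, 2.28], [0.14, 2.33], [-1.42, 4.57], [0.1, 2.73], [-2.68, 2.68]. Speed limits (rad/s): [2.57, 2.57, 3.14, 3.14, 3.14, 3.14].

### API

Orientations are given as a unit quaternion [w, x, y, z].
In Python, from workcell import r gives the robot as it stands. The module is installed in compiled form; this text tells all that it offers. Calls block until the motion is done:
- r.move_pose(position, orientation): joint-space move of the TCP to a pose.
- r.move_straight(position, orientation=None, v=150): straight line of the TCP; orientation=None keeps the orientation; v is the mean speed in mm/s.
- r.move_j(angles): joint-space move.
- r.grip(opening): finger opening in mm; the grip force is fixed at half the most; returns when the fingers have stopped.
- r.pause(seconds).
- r.solve_ik(position, orientation): joint angles nearest the present ones, or None.
- r.state(): the state.
- r.grab_frame(name): name is "side" or "top" or "wrist"; returns a dict with "image" (400x640x3 uint8, red, green, blue), "K" (3x3 intrinsics, pixels), "dist" ([k1, k2, p1, p2, k3] as OpenCV has them; the pictures are not rectified), "cam_to_world" (4x4, takes a point from camera to world coordinates); the wrist camera has in their place "hand_eye" (4x4, takes a point from camera to tool coordinates, whose origin is the TCP and whose axes are the tool frame's). Camera axes: x right, y down, z forward; pixel columns grow to the right and rows downward; lengths in mm; the calibration is good to about 2 mm. A picture is of the moment at which its call begins: read the wrist's pose just before it. There is no depth.
A pose or a line that the arm cannot do raises r.MotionError and nothing moves.
- r.hand_in(): hands the job in, once; it reports no verdict.
The state is a dict: "time": time; "qpos": joint angles; "dq": joint speeds; "joint_efforts": joint torques, N m; "eef_pos": TCP position; "ee_rot": TCP orientation; "contact_force": force on the tool from outside, world axes, zero at the start; "moment": the same for the moment, N m; "opening": finger opening in mm.
Only numpy, scipy, OpenCV 4.12 (cv2) and the standard library are available. Lean on these libraries where they do the work, as an engineer would, in place of code of your own. Each camera call takes 0.05 s, during which the arm holds its last target. There are 200 camera calls.

## Working session

There is one attempt and no reset: what is moved stays moved. The work goes in short steps, each a Python script; the robot and the scene stay as the last script left them, time stands still between calls to the robot, and variables do not carry over. Pictures are saved under pics/ and viewed, about 8 in all and at most 12, crops included, and the job is handed in when it is done.

```bash
mkdir -p pics; python3 - <<'E'
from workcell import r
import cv2,numpy as np,pickle
s=r.state(); print(s['time'],s['eef_pos'],s['ee_rot'],s['opening'],s['contact_force'])
d={}
for n in("side","top"):
    f=r.grab_frame(n); d[n]=f; cv2.imwrite(f"pics/{n}0.png",f["image"][...,::-1]); print(n,np.round(f["K"],1).tolist(),np.round(f["dist"],3),np.round(f["cam_to_world"],3).tolist())
f=r.grab_frame("wrist"); print(np.round(f["hand_eye"],3).tolist())
pickle.dump(d,open("f0.pkl","wb"))
E
```

```text
0.0 [ 149.23516733 -554.62538982  255.37744456] [-6.91881425e-04  7.93664442e-01 -6.08354908e-01 -7.61994207e-04] 85.25911094612066 [-0.04703056 -0.01729827 -0.15662682]
side [[449.2, 0.0, 321.1], [0.0, 449.2, 203.0], [0.0, 0.0, 1.0]] [-0.061  0.     0.     0.     0.   ] [[0.994, -0.037, 0.107, 373.314], [-0.112, -0.42, 0.9, -910.586], [0.012, -0.907, -0.422, 533.74], [0.0, 0.0, 0.0, 1.0]]
top [[520.4, 0.0, 322.9], [0.0, 520.4, 213.8], [0.0, 0.0, 1.0]] [0.018 0.    0.    0.    0.   ] [[0.002, -0.998, 0.063, 418.633], [-1.0, -0.0, 0.028, -28.367], [-0.028, -0.063, -0.998, 1045.181], [0.0, 0.0, 0.0, 1.0]]
[[1.0, 0.001, 0.001, 0.138], [-0.001, 0.963, 0.27, -68.181], [-0.0, -0.27, 0.963, -116.852], [0.0, 0.0, 0.0, 1.0]]
```

View pics/top0.png

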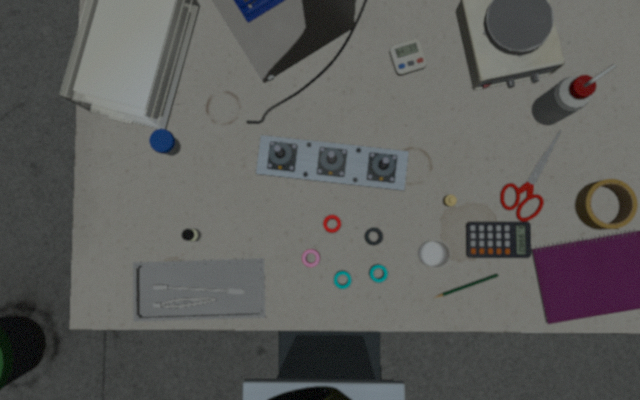

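View pics/side0.png

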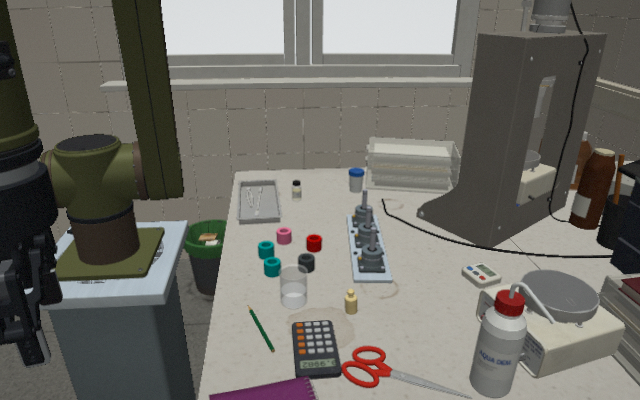

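Top view: the plate is centred near (332,163), with bearings at about (282,155), (333,161) and (383,167). Collar-like rings are red (332,223), dark (374,236), pink (311,257) and teal (343,280) and (378,273). The dark one at (374,236) fits "dark steel". The beaker is at (433,253), the weight at (450,200) and the vial at (190,235). I'll confirm in an enlarged crop.

```bash
cat > h.py <<'E'
import numpy as np,cv2
def ray_plane(f,px,z,T=None):
    T=f["cam_to_world"] if T is None else T
    p=cv2.undistortPoints(np.array(px,float).reshape(-1,1,2),f["K"],np.array(f["dist"])).reshape(-1,2)
    d=np.c_[p,np.ones(len(p))]@T[:3,:3].T; o=T[:3,3]
    return o+d*((np.array(z)-o[2])/d[:,2])[:,None] if np.ndim(z) else o+d*((z-o[2])/d[:,2:3])
def project(f,P,T=None):
    T=f["cam_to_world"] if T is None else T
    M=np.linalg.inv(T); return cv2.projectPoints(np.array(P,float).reshape(-1,1,3),cv2.Rodrigues(M[:3,:3])[0],M[:3,3],f["K"],np.array(f["dist"]))[0].reshape(-1,2)
E
python3 - <<'E'
import pickle,cv2,numpy as np
from h import *
d=pickle.load(open("f0.pkl","rb"))
t=d["top"]["image"][125:285,250:420,::-1]; s=d["side"]["image"][185:315,255:400,::-1]
a=cv2.resize(t,None,fx=3,fy=3,interpolation=cv2.INTER_CUBIC)
b=cv2.resize(s,None,fx=2,fy=2,interpolation=cv2.INTER_CUBIC)
o=np.zeros((480,800,3),np.uint8); o[:,:510]=a; o[:260,510:800]=b
cv2.imwrite("pics/crop.png",o)
f=d["top"]
print("collar top",ray_plane(f,[[374,236]],30)); print("bear",ray_plane(f,[[282,155],[333,161],[383,167]],52))
print("beaker,weight,vial",ray_plane(f,[[433,253],[450,200],[190,235]],50))
print(ray_plane(f,[[260,137],[408,150],[405,190],[257,175]],10))
E
```

```text
collar top [[439.1306934  -99.15714665  30.        ]]
bear [[ 594.66158042   78.9299176    52.        ]
 [ 582.74940536  -19.513473     52.        ]
 [ 570.89063153 -115.34882343   52.        ]]
beaker,weight,vial [[ 406.73735264 -209.10335988   50.        ]
 [ 507.51467759 -242.38629198   50.        ]
 [ 440.14464994  255.40440766   50.        ]]
[[ 638.85375581  128.21572707   10.        ]
 [ 611.42197407 -168.98107935   10.        ]
 [ 531.10901635 -162.43129788   10.        ]
 [ 561.68305081  133.55106445   10.        ]]
```

View pics/crop.png

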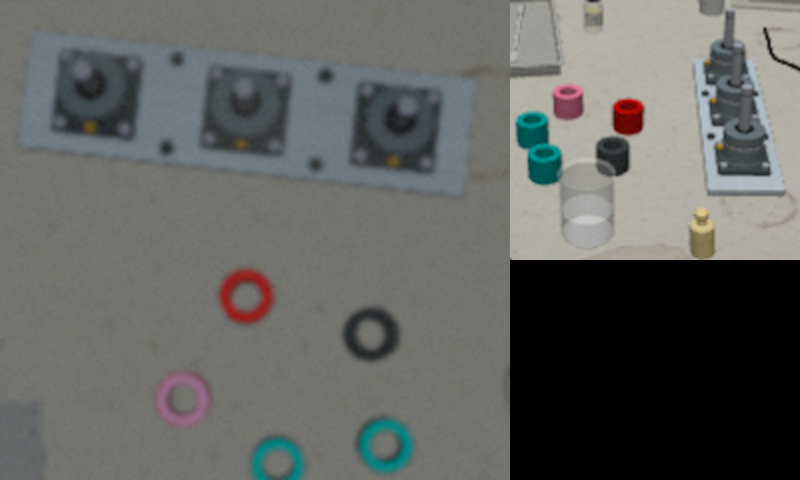

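The crop confirms the dark grey collar at top px (373.7,236), about (439,-99). It stands between the red and teal ones, in front of the plate. The left shaft looks slightly towards upper-left, which is only perspective. The plate yaw is about -0.09. Next I'll go over the middle bearing for one wrist view of all three shafts.

```bash
cat >> h.py <<'E'
from scipy.spatial.transform import Rotation as Rt
def down(a): return [0,np.cos(a/2),np.sin(a/2),0]   # tool x at angle a in the plan
def wristT(f,s):
    T=np.eye(4); q=s["ee_rot"]; T[:3,:3]=Rt.from_quat([q[1],q[2],q[3],q[0]]).as_matrix(); T[:3,3]=s["eef_pos"]
    return T@f["hand_eye"]
E
python3 - <<'E'
from workcell import r
from h import *
import pickle
a=np.pi/2-0.092
r.move_pose([583,-19,235],down(a))
s=r.state(); f=r.grab_frame("wrist"); print(s['time'],s['eef_pos'],s['ee_rot'],s['contact_force'],np.round(f["K"],1).tolist(),f["dist"])
pickle.dump((s,f),open("w1.pkl","wb")); cv2.imwrite("pics/w1.png",f["image"][...,::-1])
r.grip(30); s=r.state(); print(s['time'],s['opening'])
E
```

```text
2.6 [583.00243855 -19.91743294 235.05991936] [ 1.75578754e-04  7.39354213e-01  6.73316649e-01 -8.05485022e-05] [-0.0442674   0.57516783  0.3885491 ] [[352.8, 0.0, 320.3], [0.0, 352.8, 202.4], [0.0, 0.0, 1.0]] [0.01858331 0.         0.         0.         0.        ]
3.225 30.61453529158305
```

View pics/w1.png

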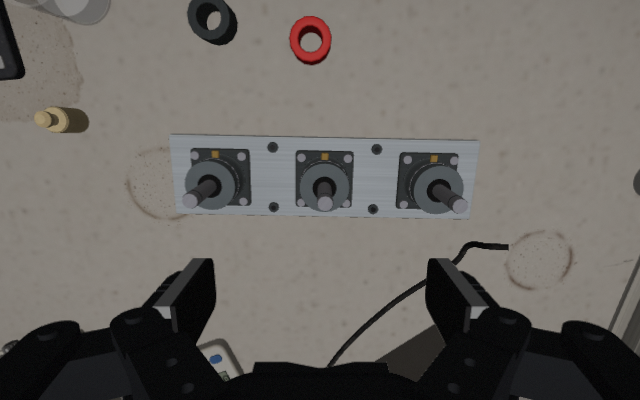

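The wrist view shows shaft tops at about (190,202), (325,204) and (459,205). The plate corners are at (170,134), (480,141), (473,219) and (176,213), with the dark collar at (212,21). Now I'll measure.

```bash
python3 - <<'E'
from h import *
import pickle
s,f=pickle.load(open("w1.pkl","rb")); T=wristT(f,s); img=f["image"]
# plate: light mask region
hsv=cv2.cvtColor(img,cv2.COLOR_RGB2HSV); m=((hsv[...,0]>95)&(hsv[...,0]<125)&(hsv[...,1]>15)&(hsv[...,2]>120)).astype(np.uint8)
m[:120]=0;m[235:]=0
m=cv2.morphologyEx(m,cv2.MORPH_OPEN,np.ones((3,3)))
ys,xs=np.nonzero(m); c=np.c_[xs,ys]; h=cv2.convexHull(c.astype(np.int32))
q=cv2.approxPolyDP(h,8,True).reshape(-1,2); print("corners px",q.tolist())
P=ray_plane(f,q,10,T); print(np.round(P,1)); b=cv2.minAreaRect(ray_plane(f,h.reshape(-1,2),10,T)[:,:2].astype(np.float32)); print("rect",b)
# shaft tops: bright caps
g=cv2.cvtColor(img,cv2.COLOR_RGB2GRAY)
for x,y in((190,202),(325,204),(459,205)):
    w=g[y-14:y+15,x-14:x+15]; t,bw=cv2.threshold(w,0,255,cv2.THRESH_OTSU); print(g[y,x])
    mk=(np.abs(w.astype(int)-int(g[y,x]))<14).astype(np.uint8); n,l,st,ce=cv2.connectedComponentsWithStats(mk); k=l[14,14]
    p=ce[k]+[x-14,y-14]; print("top px",p,st[k],ray_plane(f,[p],102,T).round(1))
# collar, wrist + top cam
print("collar wrist",ray_plane(f,[[211,18]],30,T).round(1))
f=pickle.load(open("f0.pkl","rb"))["top"]; w=f["image"][218:254,356:392].max(2); mk=(w<75).astype(np.uint8)
n,l,st,ce=cv2.connectedComponentsWithStats(mk); k=1+st[1:,4].argmax(); (cx,cy),rad=cv2.minEnclosingCircle(np.argwhere(l==k)[:,::-1].astype(np.int32)); print(st[k],cx+356,cy+218,rad); print(ray_plane(f,[[cx+356,cy+218]],30).round(1))
E
```

```text
corners px [[314, 213], [301, 212], [279, 166], [293, 145], [306, 143]]
[[620.6 -30.2  10. ]
 [618.3 -43.2  10. ]
 [569.5 -59.6  10. ]
 [550.5 -43.6  10. ]
 [549.8 -31.   10. ]]
rect ((585.3258666992188, -44.86524963378906), (71.00090789794922, 28.9100341796875), 0.943831741809845)
124
top px [188.42056075 200.71495327] [  0   0  28  21 214] [[ 574.2 -116.5  102. ]]
125
top px [324.6474359  203.31410256] [  7   7  14  14 156] [[585.4 -17.2 102. ]]
124
top px [463.82417582 207.8956044 ] [  0   0  29  29 364] [[598.3  84.5 102. ]]
collar wrist [[439.5 -97.2  30. ]]
[  9  10  18  17 173] 373.34375 236.0 8.884393692016602
[[439.1 -97.9  30. ]]
```

```bash
python3 - <<'E'
from h import *
import pickle
s,f=pickle.load(open("w1.pkl","rb")); T=wristT(f,s); img=f["image"]
P=ray_plane(f,[[170,134],[480,141],[474,219],[176,213]],10,T); print(P.round(1), P.mean(0).round(1)); 
print("sh",ray_plane(f,[[190,202],[324.6,203.3],[459.5,205]],102,T).round(1))
d=P[1]-P[0]+P[2]-P[3]; print("yaw",-np.arctan2(d[0],d[1]), np.hypot(*(d[:2]))/2)
c=img[125:225,165:485,::-1]; cv2.imwrite("pics/w1c.png",cv2.resize(c,None,fx=2.5,fy=2.5,interpolation=cv2.INTER_CUBIC))
E
```

```text
[[ 529.6 -158.9   10. ]
 [ 563.5  134.7   10. ]
 [ 641.9  131.    10. ]
 [ 607.7 -169.2   10. ]] [585.7 -15.6  10. ]
sh [[ 575.3 -115.5  102. ]
 [ 585.4  -17.2  102. ]
 [ 595.8   81.3  102. ]]
yaw -0.11409098541410231 298.87956814912616
```

View pics/w1c.png

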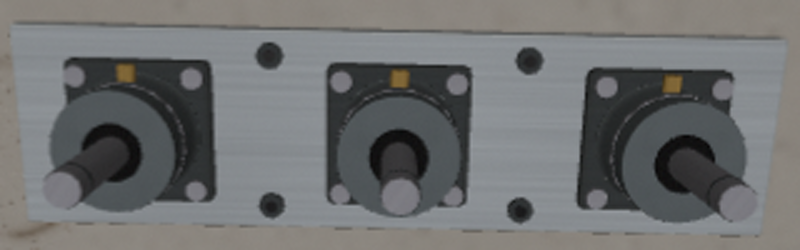

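Stations, using the sharpened pixels: middle (585.5,-17), yaw about -0.112, left (596.7,82.4), right (574.3,-116.4). The measured spacing is about 99 mm against 100 mm, which is consistent. I'll straddle the shaft with the jaws along the row and rock the left one first.

```bash
cat > rock.py <<'E'
from workcell import r
from h import *
yaw=-0.112; u=np.array([-np.sin(yaw),np.cos(yaw),0]); mid=np.array([585.5,-17,0]); Q=down(np.pi/2+yaw); Z=113.
ST={"left":mid+100*u,"middle":mid,"right":mid-100*u}
def push(st,sg,start,zero,lim=15.5,goal=4.3):
    "straight to offset start, then small steps until the force along the row reaches goal"
    r.move_straight(st+u*sg*start+[0,0,Z],v=20); r.pause(.1)
    f0=-sg*zero; log=[]; o=start; F=0
    while o<lim:
        o+=0.35 if F<3 else 0.2
        r.move_straight(st+u*sg*o+[0,0,Z],v=12)
        s=r.state(); F=-sg*(s["contact_force"]@u)-f0; p=(np.array(s["eef_pos"])-st)@u
        log.append((round(float(p),2),round(float(F),2)))
        if F>goal or np.linalg.norm(s["contact_force"])>10: break
    r.pause(.15); s=r.state(); print("  held",round(float((np.array(s["eef_pos"])-st)@u),2),round(float(-sg*(s["contact_force"]@u)-f0),2),s["contact_force"].round(2))
    print("  ",log,"t",s["time"]); return log
def rock(name):
    st=ST[name]; r.move_pose(st+[0,0,165],Q); r.move_straight(st+[0,0,Z],v=60); r.pause(.2)
    z=float(r.state()["contact_force"]@u); print(name,r.state()["time"],"zero",z)
    L=push(st,-1,6,z); n=sum(1 for _,F in L if .15<F)  
    c=[p for p,F in L if F>1.5]; worn=abs(L[-1][0])>12.8
    r.move_straight(st+u*(-L[-1][0] if False else 0)+[0,0,Z],v=20); r.pause(.1)
    push(st,1,2 if worn else 6,z)
    r.move_straight(st+[0,0,Z],v=20); r.move_straight(st+[0,0,150],v=80); print("t",r.state()["time"])
E
python3 -c "
from rock import *
rock('left')"
```

```text
left 5.0083 zero 0.5328370674543536
  held -10.28 4.47 [0.6  4.96 1.44]
   [(-6.33, -0.54), (-6.69, 0.54), (-7.07, -0.76), (-7.45, -0.96), (-7.78, -0.44), (-8.14, -1.21), (-8.48, -0.89), (-8.83, -1.08), (-9.05, -0.44), (-9.28, 0.66), (-9.59, 2.41), (-9.88, 2.28), (-10.19, 4.64)] t 8.9583
  held 10.25 4.3 [-1.1  -3.67  1.35]
   [(6.31, 1.06), (6.7, 0.89), (7.06, 0.68), (7.43, 0.36), (7.77, 0.26), (8.12, -0.41), (8.46, 0.19), (8.82, 0.57), (9.13, 0.64), (9.35, 0.96), (9.61, 2.13), (9.9, 2.8), (10.21, 4.33)] t 13.6833
t 14.975
```

The left shaft is sound: contact at about 9 mm on each side, 1.3 mm of give for 4.4 N, and symmetric about the station. I'm raising the force target slightly for the other two.

```bash
sed -i 's/lim=15.5,goal=4.3/lim=18,goal=4.6/; s/push(st,-1,6,z)/push(st,-1,7,z)/; s/2 if worn else 6/2 if worn else 7/' rock.py
python3 -c "
from rock import *
rock('middle')"
```

```text
middle 16.675 zero -0.7336291013584892
  held -9.99 4.13 [0.66 3.35 1.08]
   [(-7.29, 0.56), (-7.67, -0.4), (-8.08, -0.2), (-8.42, 0.61), (-8.79, 0.33), (-9.05, 1.28), (-9.27, 3.23), (-9.46, 1.86), (-9.72, 3.61), (-9.96, 4.94)] t 19.925
  held 10.53 3.22 [-0.7  -3.9   1.44]
   [(7.31, -1.02), (7.69, -0.73), (8.09, -1.18), (8.42, -0.22), (8.78, -1.57), (9.11, -0.69), (9.32, 0.1), (9.55, 0.36), (9.88, 1.7), (10.17, 2.17), (10.49, 4.95)] t 24.1833
t 25.4917
```

The middle shaft is also sound: half-span 10.26 mm, the same as the left, so about 4.4 N each way. Force noise is about ±0.7 N, so I'll average readings for the right one.

```bash
python3 - <<'E'
s=open("rock.py").read()
s=s.replace("goal=4.6","goal=4.8").replace("def push","""def force(n=6):
    L=[]
    for _ in range(n): L.append(r.state()["contact_force"]); r.pause(.01)
    return np.mean(L,0)
def push""").replace('z=float(r.state()["contact_force"]@u)','z=float(force(12)@u)').replace('F=-sg*(s["contact_force"]@u)-f0;','F=-sg*(force(4 if F>2 else 1)@u)-f0;')
s=s.replace('round(float(-sg*(s["contact_force"]@u)-f0),2)','round(float(-sg*(force(8)@u)-f0),2)')
open("rock.py","w").write(s)
E
python3 -c "
from rock import *
rock('right')"
```

```text
right 27.2917 zero -0.11894805820743143
  held -16.26 5.18 [0.52 5.59 0.27]
   [(-7.32, 0.53), (-7.68, 0.02), (-8.08, 0.56), (-8.43, -0.16), (-8.74, 0.38), (-9.09, -0.45), (-9.46, 0.01), (-9.84, 0.66), (-10.19, 0.72), (-10.54, 0.3), (-10.86, -0.06), (-11.25, 0.88), (-11.58, -0.39), (-11.93, -1.15), (-12.26, 0.45), (-12.6, 0.8), (-12.98, 0.77), (-13.33, 0.42), (-13.7, 0.72), (-14.02, 0.97), (-14.38, 0.15), (-14.64, 0.55), (-14.88, 1.67), (-15.2, 1.3), (-15.51, 3.65), (-15.72, 3.42), (-15.97, 4.57), (-16.16, 5.03)] t 35.35
  held 16.44 4.99 [-1.09 -5.13  1.18]
   [(2.37, 0.24), (2.65, 0.68), (3.03, -0.17), (3.42, 0.87), (3.77, -1.0), (4.15, 0.34), (4.47, 0.9), (4.82, 0.11), (5.17, 0.54), (5.52, -0.35), (5.87, 0.55), (6.24, 0.54), (6.59, -0.22), (6.92, -0.13), (7.26, 0.78), (7.63, 0.76), (7.99, 0.58), (8.32, -0.06), (8.69, -0.22), (9.03, -0.17), (9.38, 0.15), (9.7, 0.78), (10.09, -0.64), (10.45, 0.39), (10.8, 0.36), (11.13, -0.71), (11.48, -0.76), (11.82, 0.01), (12.16, 0.32), (12.51, 0.24), (12.89, 0.03), (13.23, -0.15), (13.59, 0.35), (13.91, 0.01), (14.27, 0.61), (14.62, 0.28), (14.86, 0.71), (15.12, 1.69), (15.43, 2.32), (15.77, 3.13), (15.99, 3.88), (16.22, 4.53), (16.42, 4.82)] t 48.1917
t 49.8583
```

The right bearing is the worn one: about 5.8 mm of free travel each way, then the spring at 5 N. The clock is at 49.9 s, so the collar has to go quickly. I'm moving over it with one check picture.

```bash
python3 - <<'E'
from rock import *
import pickle
r.move_pose([439.3,-97.6,120],Q); r.grip(56)
s=r.state(); f=r.grab_frame("wrist"); T=wristT(f,s); pickle.dump((s,f),open("w2.pkl","wb"))
print(s["time"],s["eef_pos"],s["opening"])
img=f["image"][...,::-1].copy()
th=np.linspace(0,6.283,40); 
for z,R in((30,18),(30,10)):
    for p in project(f,np.c_[439.3+R*np.cos(th),-97.6+R*np.sin(th),0*th+z],T): cv2.circle(img,tuple(int(v) for v in p),0,(0,255,0),-1)
c=project(f,[[439.3,-97.6,30]],T)[0]; print(c)
x,y=int(c[0])-110,int(c[1])-80; x,y=max(x,0),max(y,0)
cv2.imwrite("pics/w2.png",cv2.resize(img[y:y+160,x:x+220],None,fx=3,fy=3)); print(x,y)
E
```

```text
50.8417 [440.22494331 -97.82630481 120.03365571] 56.188870338694024
[320.87962882 217.3830896 ]
210 137
```

View pics/w2.png

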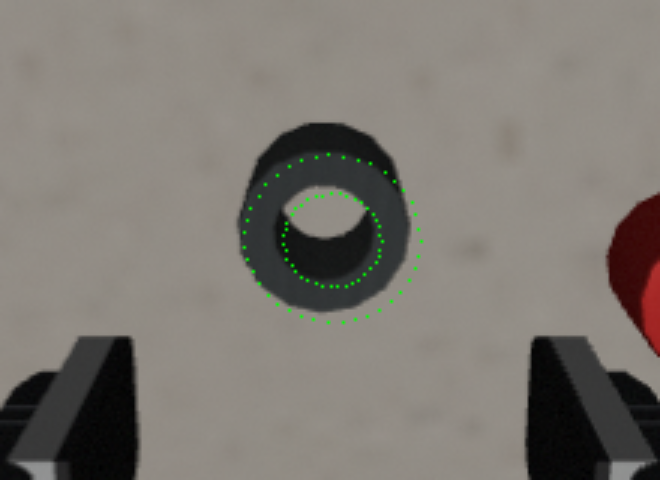

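In the close view the collar rim centre is at crop (324,232), against (332,240) predicted. That puts the collar 1.6 mm nearer in both axes, at about (437.7,-99.2). The fingertips measure about 23–25 mm ahead of the TCP. Now I'll grasp, lift and carry it over the worn shaft.

```bash
python3 - <<'E'
from rock import *
import pickle
c=np.array([437.7,-99.2,0])
r.move_straight(c+[0,0,60],v=150); r.move_straight(c+[0,0,32],v=80); r.grip(30)
s=r.state(); print(s["time"],s["opening"],s["eef_pos"],s["contact_force"])
r.move_straight(c+[0,0,143],v=180)
st=ST["right"]+u*6.4
r.move_straight(st+[0,0,143],v=180); r.pause(.15)
s=r.state(); f=r.grab_frame("wrist"); g=r.grab_frame("side"); print(s["time"],s["opening"],s["eef_pos"],s["contact_force"])
pickle.dump((s,f,g),open("w3.pkl","wb"))
x,y=210,120; a=cv2.resize(f["image"][y:y+160,x:x+220,::-1],(550,400),interpolation=cv2.INTER_CUBIC)
b=cv2.resize(g["image"][150:290,330:420,::-1],(250,389),interpolation=cv2.INTER_CUBIC)
o=np.zeros((400,800,3),np.uint8); o[:,:550]=a; o[:389,550:]=b; cv2.imwrite("pics/w3.png",o)
E
```

```text
52.275 33.85852651736122 [438.27249419 -99.37964378  32.94945942] [-1.20729187  0.25615419  5.59652507]
54.1083 33.75894675014344 [ 573.59653431 -109.791728    142.80119004] [-0.01329143 -0.67018954 -1.47734845]
```

View pics/w3.png

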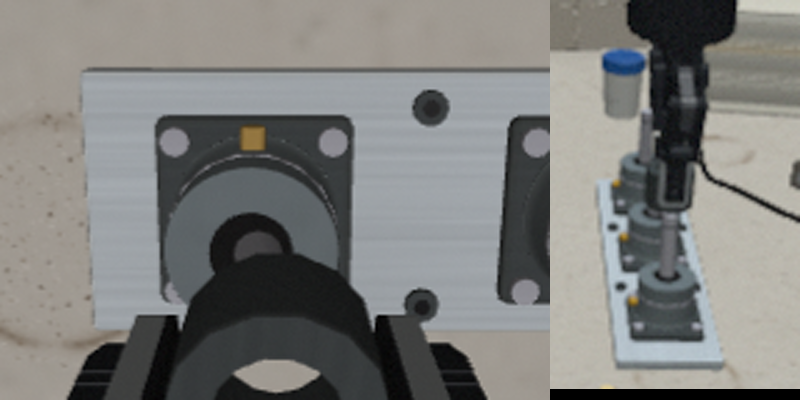

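The collar is held squarely, and the shaft leans to the left (+y) under it. I'll overlay the expected shaft and collar outlines to check the x alignment before lowering, since the clock is stopped.

```bash
python3 - <<'E'
import numpy as np,cv2,pickle
from h import *
yaw=-0.112; u=np.array([-np.sin(yaw),np.cos(yaw),0]); st=np.array([585.5,-17,0])-100*u
s,f,g=pickle.load(open("w3.pkl","rb")); T=wristT(f,s); e=np.array(s["eef_pos"])
th=np.linspace(0,6.283,60); ci=lambda c,R:np.c_[c[0]+R*np.cos(th),c[1]+R*np.sin(th),0*th+c[2]]
def shaft(z): return st+u*.1*(z-35)+[0,0,z]
sets=[(ci(st+[0,0,52],22),(0,255,0)),(np.vstack([ci(shaft(z),6) for z in(54,62,70)]),(0,255,255)),(ci([e[0],e[1],110],18),(0,0,255)),(ci([e[0],e[1],140],18),(0,0,255)),(ci([e[0],e[1],140],10),(0,0,255))]
k=3;x,y=210,150; a=cv2.resize(f["image"][y:y+140,x:x+180,::-1],None,fx=k,fy=k,interpolation=cv2.INTER_CUBIC)
for P,c in sets:
    for p in project(f,P,T): cv2.circle(a,(int((p[0]-x)*k),int((p[1]-y)*k)),1,c,-1)
cv2.imwrite("pics/w3o.png",a)
E
```

```text
(no output)
```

View pics/w3o.png

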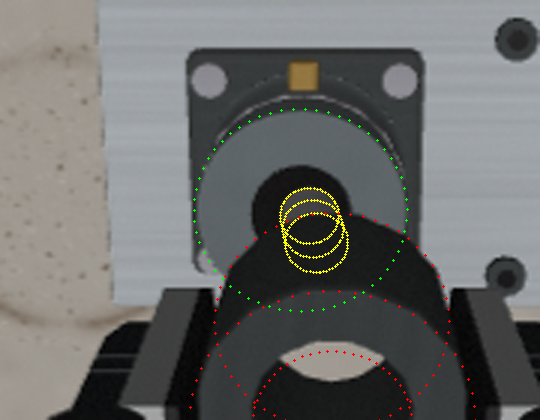

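The overlay agrees: the housing circle fits within about 0.5 mm and the collar's outer edge within about 1 mm, against 4 mm of bore clearance. I'm lowering it along the leaning shaft.

```bash
python3 - <<'E'
from rock import *
import sys
st=ST["right"]; f0=force(3)
def info(t): s=r.state(); print(t,round(s["time"],2),s["eef_pos"].round(1),(s["contact_force"]-f0).round(1)); return s
for z,c in((128,6.2),(105,5),(87,2.2)):
    r.move_straight(st+u*c+[0,0,z],v=50); s=info(z)
    if np.linalg.norm(s["contact_force"]-f0)>6: print("STOP"); sys.exit()
for z in np.arange(86,81.4,-.5):
    r.move_straight(st+u*2.2+[0,0,z],v=20); F=force(2)[2]-f0[2]
    if F>3: break
info("seat")
E
```

```text
128 54.68 [ 574.6 -110.1  127.3] [ 0.6  0.8 -0.7]
105 55.29 [ 574.7 -111.4  104.6] [-0.5 -0.3  0.8]
87 55.81 [ 574.3 -114.2   86.6] [-0.1  0.1  0.7]
seat 56.88 [ 574.7 -114.2   85. ] [-1.6  0.1  6.1]
```

It seated at TCP z = 85.0 with a 6 N reaction. The collar bottom is 33 mm below the TCP, so it is at 52 mm, as it should be. Releasing and backing off.

```bash
python3 - <<'E'
from rock import *
st=ST["right"]+u*2.2
r.grip(54); r.move_straight(st+[0,0,130],v=80); r.move_straight(st+[-20,0,215],v=150)
s=r.state(); f=r.grab_frame("wrist"); g=r.grab_frame("side"); print(s["time"],s["eef_pos"],s["contact_force"])
a=cv2.resize(f["image"][110:270,210:430,::-1],(550,400),interpolation=cv2.INTER_CUBIC)
b=cv2.resize(g["image"][190:290,345:405,::-1],(240,400),interpolation=cv2.INTER_CUBIC)
cv2.imwrite("pics/w4.png",np.hstack([a,b]))
E
```

```text
58.6583 [ 554.13036337 -114.05500717  214.26736554] [-0.43520006  0.22120807  0.0475322 ]
```

View pics/w4.png

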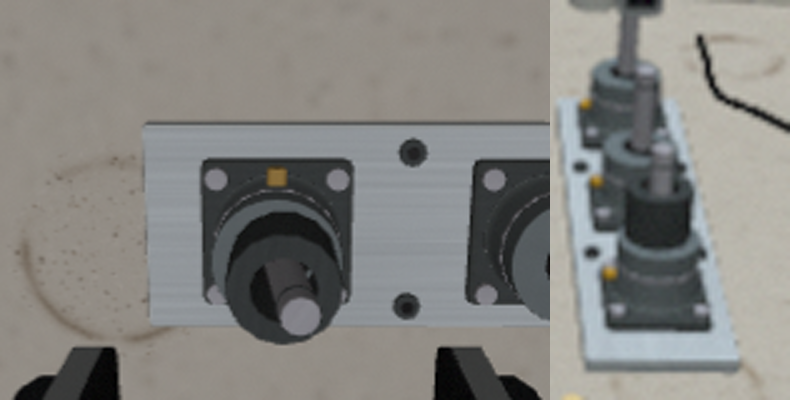

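The collar sits flat on the right housing with the shaft standing out of its top, and the gripper is clear. Handing in.

```bash
python3 -c "
from workcell import r
r.hand_in(); print(r.state()['time'])"
```

```text
the job is handed in; nothing more can be done
the job is handed in; nothing more can be done
```

The right (-y) bearing is the worn one, and the dark steel reject collar now sits on its housing. I handed the job in at about 58.7 s, within the 67 s limit.

- **Rocking:** I rocked left, middle, then right, each first to the right and then to the left.

| Bearing | Press, right / left | Result |
|---|---|---|
| Left | 4.5 N / 4.3 N | about 1.3 mm of springy give, sound |
| Middle | about 4.4 N each way | about 1 mm of springy give, sound |
| Right | 5.2 N / 5.0 N | about 5.8 mm of free travel each way before the spring, worn |

- **Collar:** I slipped it down along the leaning shaft. It met the housing with about 6 N at the expected height, with its underside 52 mm above the bench. I then let go and backed off.
- **Last checks:** The final wrist and side pictures show it flat on the housing, the shaft standing out of its top and the gripper clear. The contact force was about 0.
- **Bystanders:** The arm did not go near the vial, beaker or weight, but I took no final picture of them.
- **Readings that disagreed:**
  - Force noise was about ±0.7 N. The middle bearing's averaged readings were 4.1 N and 3.2 N, so its 4.4 N is inferred from its deflection matching the left bearing's.
  - The first collar position was off by about 1.6 mm in both x and y, and I corrected it from the close-up picture before grasping.

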